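# Hang a rinsed test coupon on the drip rail

### The job

The metal test coupon has been rinsed: lift its grey plastic hanger out of the rinse beaker, thread the hanger onto the drip rail at the rail's open end, and slide it along gently until it is pressed into the sprung stop and the latch has snapped in behind its rib. Never force it, do not tip the beaker, and leave the hanger locked there and let go.

Things in the scene. Friction and masses are not known exactly. Their poses are not given: they have to be found in the camera images.
- rinse_beaker: Loose clear glass beaker, 73 mm wide, 94 mm high, upright on the worktop; origin at the centre of its underside, z up.
- hanger: The hanger: grey plastic C-shaped slider, 90 mm long (y), 22 deep (x), 38 high, with a steel coupon under it; 0.1 to 0.2 kg, loose. At the start it lies across the beaker's rim. Origin: centre of its channel, 19 mm above its flat underside; z up. The channel runs along y, open at both ends, 13 mm wide (x), 28 high (z), closed in front (-x), above and below, lipped behind.
- hanger_fin (a point): Grip point in the hanger's upright fin, 40 mm above the hanger's origin, same axes. The fin is 14 mm thick (x), 24 mm wide (y) and stands 34 mm high on the hanger's top face: from 19 to 53 mm above the hanger's origin.
- hanger_rib (a point): Foot of the steep rear face of the rib on the hanger's front face, 22 mm in +y and 11.5 mm in -x from its origin. The rib stands 6 mm out of the face and ramps down towards the leading end (+y), to nothing at 40 mm.
- coupon_foot (a point): Middle of the coupon's lower edge, 82 mm below the hanger's origin. The coupon is 36 mm wide (y) and 3 mm thick (x); before the hanger goes on the rail it hangs inside the beaker.
- drip_rack: Fixed drip rack: steel tray 140 x 340 mm, 19 mm high, and two uprights behind that carry a level flat bar (the rail), 10 mm thick (x), 25 high (z), centre line at x 0, z 155 mm, from y -150 (open end) to +155 (capped). Held by spacers from behind only. Origin on the worktop under the bar; y along the bar to its closed end, -x front. The hanger goes on with parallel axes, 1.5 mm play each way.
- rail_mouth (a point): Centre of the bar's open end, 155 mm above the worktop; axes as the drip rack's, so the hanger travels along +y. The last 15 mm of the bar taper to a nose 5 mm thick and 19 mm high. A dark stop unit is clamped on the bar in its further half; where is not measured: the hanger locks with its origin 110 to 210 mm past this mouth.
- buffer (a joint): Travel (m) of the black sprung collar on the front of the stop unit, pressed by the hanger's leading end: 0 free, 0.009 at its hard stop; 2 N at first, 0.8 N more per mm, 9 N at the end, plus the hanger's own drag. It must be pressed to about 0.005 for the latch to drop; let go, the locked hanger keeps it at about 0.004.
- latch (a joint): Angle (rad) of the steel latch arm hinged on the front of the stop unit: 0 shut; it swings forwards (to about 0.1) while the hanger's rib pushes past its nose, which takes some 2 to 5 N, and springs back to 0 behind the rib. The rib meets it about 20 mm before the hanger is home.
There are look-alikes about, which are no part of the job. Leave any blue look-alike of the hanger alone. What is shaped like the rinse_beaker but red is not meant.

How it is judged:
By the outcome, as a careful person would: the job done as asked, in the order asked, and still so for the second after the job is handed in, with the robot touching nothing.
It also fails if it takes over 64 s, if anything falls off the work surface, if the arm or the gripper's body presses on something with over 40 N, if the wrist force passes 120 N, or if a joint passes its speed limit or range.

### The arm

A 7-joint arm with a two-finger parallel gripper is mounted at the origin on a cart in front of the work surface, level with it; the furniture and walls round the work are solid. World frame = base frame: x ahead of the robot, y to its left, z up, the work surface at z = 0. Lengths are in m, angles in rad, forces in N, time in s.
With the tool pointing down it reaches from about 0.4 to 0.85 m from the base axis. Payload 10.4 kg.
Tool frame: the origin (TCP) lies at the very end of the fingers, on their centre line; the grasp point (between the pads) lies r.tcp_to_grasp behind it (r.tcp_to_grasp is the distance from the TCP to the grasp point, in m); z points along the fingers, y is the line along which they close (so a half turn about z gives the same grasp; the last joint's range is limited). The gripper opens to 87 mm and grips with 3 to 60 N. Pads are 19 mm wide; open, the fingers measure 117 mm over their backs; the gripper's body (75 mm by 190 mm) begins 51 mm behind the grasp point.
Start: joints at [1.19, 0.332, -0.065, 1.46, 0.022, 1.35, -0.088], TCP at [0.219, -0.585, 0.197] pointing down, gripper open.
Joint ranges: [-2.6, 2.6], [-0.5, 2.12], [-1.47, 1.34], [0.16, 2.42], [-1.27, 4.41], [0.06, 2.06], [-2.6, 2.6]. Speed limits (rad/s): [2.22, 2.22, 2.79, 2.79, 3.14, 3.14, 3.14].

### API

Orientations are given as a unit quaternion [x, y, z, w].
In Python, from bench import monitor, cams, ticket, r gives the robot as it stands.
- The arm moves only by the shell command python3 -m crank 'ROWS' [OPENING] [FORCE]. ROWS is a JSON object whose one key "steps" holds a list of rows, each a list of 2 entries, a list of its own where there are three numbers: the shift along the world's x, y, z in units of 25 mm (1.0 is 25 mm), then the turn, a rotation vector about the world's x, y, z in units of 5 degrees (1.0 is 5 degrees). In form: {"steps": [[[x, y, z], [ax, ay, az]], ...]}. A call has 1 to 10 rows; each row shifts and turns the commanded pose from where the row before left it; what a row does not reach is not made up. A row lasts 1/12 s, in which the tool goes at most 41.7 mm and 7.16 degrees, less where a joint would pass 70% of its speed; a pose out of reach is approached as far as the arm can. A call is refused whole if a number of a shift passes 1 or a number of a turn 1, either way. A call with a gripper value outside its range is refused whole. OPENING is the finger opening in mm, from 0 to 87, set as the call begins (- or left out, the last holds). The fingers move at their own pace and stop on an object; FORCE is the grip in N (left out, the last holds). Time passes only in rows, so rows that do not move let the fingers close. It gives the time, the measured TCP pose, the force, the opening and the grip force at its end, in the units of the state.
- monitor.read_state(): the state, without advancing time (a new reading comes with each control period).
- cams.camera(name): name is "scene" or "side" or "wrist"; returns a dict with "pixels" (420x560x3 uint8, blue, green, red), "z_map" (420x560 float32, m along the optical axis (not along the pixel's ray), 0 where there is no reading), "vfov" (degrees; the focal length in pixels is half the picture's height over the tangent of half this angle, whatever the lens; pixels are square), "cx", "cy" (the principal point, pixels), "T" (4x4, takes a point from camera to world coordinates). Camera axes: x right, y up, looking along -z (the intrinsics and any distortion apply to the point x, -y, -z); pixel columns grow to the right and rows downward; lengths in m; the calibration is good to about 2 mm. The wrist camera is an equidistant fisheye: a pixel r from the principal point sees the ray r / f radians off the axis. A picture is of the moment at which its call begins.
- ticket.close_job(): hands the job in; it is judged then, once.
The state is a dict: "time": time; "joint_positions": joint angles; "joint_vel": joint speeds; "joint_torque": joint torques, N m; "ee_pos": TCP position; "eef_rot": TCP orientation; "ft_force": force on the tool from outside, world axes, zero at the start; "torque": the same for the moment, N m; "width": finger opening in m; "grip_force": force on a finger pad.
Only numpy, scipy, OpenCV 4.12 (cv2) and the standard library are available. Lean on these libraries where they do the work, as an engineer would, in place of code of your own. Each camera call takes 0.05 s, during which the arm holds its last target. There are 200 camera calls.

## Working session

There is one attempt and no reset: what is moved stays moved. The work goes in short steps, Python scripts to look and compute and a shell command to move; the robot and the scene stay as the last step left them, time stands still between calls to the robot, and variables do not carry over. Pictures are saved under pics/ and viewed, at most 10 in all, crops included, and the job is handed in when it is done.

```bash
mkdir -p pics; ls
cat > h.py <<'E'
import numpy as np, cv2, pickle
from bench import monitor, cams, ticket, r
def shot(n, tag):
    c=cams.camera(n); cv2.imwrite(f'pics/{tag}.png',c['pixels']); pickle.dump(c,open(f'{tag}.pkl','wb')); return c
def load(tag): return pickle.load(open(f'{tag}.pkl','rb'))
def cloud(c):
    H,W=c['z_map'].shape; f=H/2/np.tan(np.radians(c['vfov'])/2)
    v,u=np.mgrid[:H,:W]; z=c['z_map']
    P=np.stack([(u-c['cx'])/f*z,-(v-c['cy'])/f*z,-z,np.ones_like(z)],-1)
    P=P@np.array(c['T']).T; P=P[...,:3]; P[z==0]=np.nan; return P
E
python3 - <<'E'
from h import *
for n in('scene','side'):
    c=shot(n,n+'0'); print(n,{k:v for k,v in c.items() if k not in('pixels','z_map')})
s=monitor.read_state(); print(s, r.tcp_to_grasp)
E
```

```text
pics
scene {'vfov': 46.39944457668436, 'cx': 272.611752380661, 'cy': 212.16187115826156, 'T': array([[-0.59643155,  0.61453986, -0.51634306, -0.2364303 ],
       [-0.80265928, -0.45883244,  0.38106544,  0.43025918],
       [-0.00273504,  0.641727  ,  0.76692827,  1.21681108],
       [ 0.        ,  0.        ,  0.        ,  1.        ]])}
side {'vfov': 57.73186376827174, 'cx': 273.55988119583765, 'cy': 210.74119486743498, 'T': array([[-0.99886627,  0.03198036, -0.03526238,  0.47629552],
       [-0.04678511, -0.52264838,  0.85126366,  0.82019087],
       [ 0.0087939 ,  0.85194831,  0.52355204,  0.70931454],
       [ 0.        ,  0.        ,  0.        ,  1.        ]])}
{'time': 0.1, 'joint_positions': array([ 1.19036794,  0.33276608, -0.0647065 ,  1.4608527 ,  0.02159929,
        1.34989285, -0.08847711]), 'joint_vel': array([ 3.27967135e-04, -2.46837064e-03,  6.86124538e-05, -1.04219336e-03,
       -6.97191884e-04,  8.85648312e-05, -1.05373839e-03]), 'joint_torque': array([ 1.66413989e-03, -6.24545217e+01,  2.50345271e-02, -3.90720999e+01,
       -6.13000430e-02,  3.64769495e-02,  4.74815408e-05]), 'ee_pos': array([ 0.21876946, -0.58506283,  0.19596234]), 'eef_rot': array([ 9.84033050e-01,  1.77984783e-01, -1.34868567e-04, -5.96732178e-04]), 'ft_force': array([ 0.11856411,  0.09040682, -0.33769379]), 'torque': array([-0.00968212,  0.01240955, -0.0166425 ]), 'grip_force': 0.0, 'width': 0.08672317534050282} 0.0187
```

View pics/scene0.png

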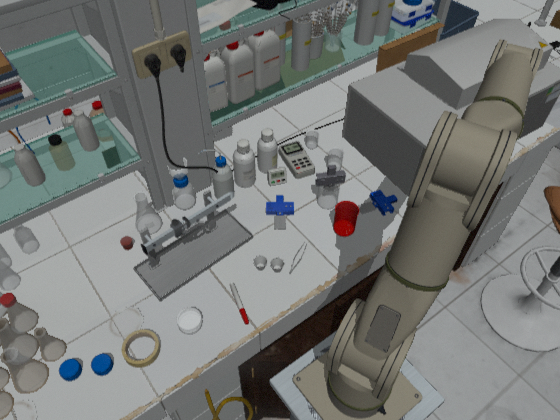

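View pics/side0.png

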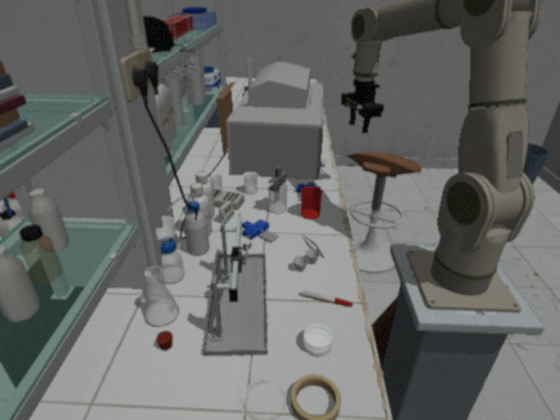

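Run:
```python
from h import *
a=load('scene0');b=load('side0')
A=cv2.resize(a['pixels'][150:300,120:400],None,fx=2.8,fy=2.8,interpolation=cv2.INTER_CUBIC)
cv2.imwrite('pics/zs.png',A)
B=cv2.resize(b['pixels'][150:360,190:330],None,fx=2.8,fy=2.8,interpolation=cv2.INTER_CUBIC)
cv2.imwrite('pics/zb.png',B)
for c,pts in((a,[(327,180),(318,181),(340,181),(327,168),(231,200),(190,220),(150,240),(155,270),(250,240)]),(b,[(279,180),(279,172),(236,240),(236,290),(235,230),(240,340)])):
    P=cloud(c)
    for u,v in pts: print((u,v),P[v,u].round(3))
```

```text
(327, 180) [ 0.505 -0.326  0.121]
(318, 181) [ 0.52  -0.303  0.118]
(340, 181) [ 0.488 -0.367  0.105]
(327, 168) [ 0.63  -0.447  0.001]
(231, 200) [ 0.708 -0.096 -0.001]
(190, 220) [0.59  0.106 0.16 ]
(150, 240) [0.597 0.227 0.156]
(155, 270) [0.607 0.237 0.006]
(250, 240) [ 0.533 -0.051  0.002]
(279, 180) [ 0.507 -0.334  0.122]
(279, 172) [ 0.507 -0.339  0.15 ]
(236, 240) [0.597 0.081 0.169]
(236, 290) [0.574 0.253 0.17 ]
(235, 230) [0.608 0.021 0.156]
(240, 340) [0.573 0.242 0.007]
```

View pics/zs.png

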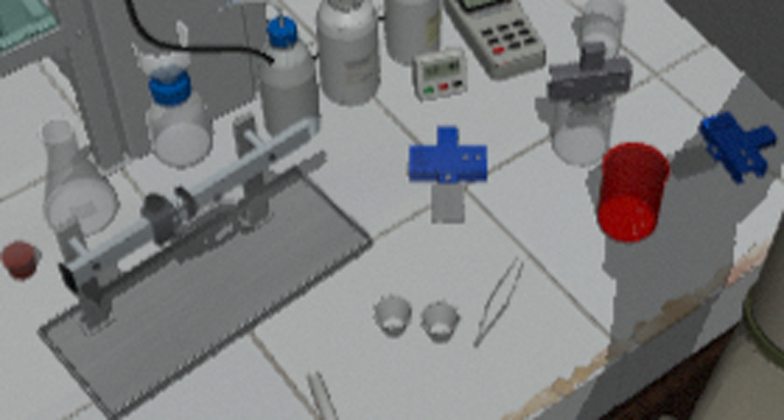

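View pics/zb.png

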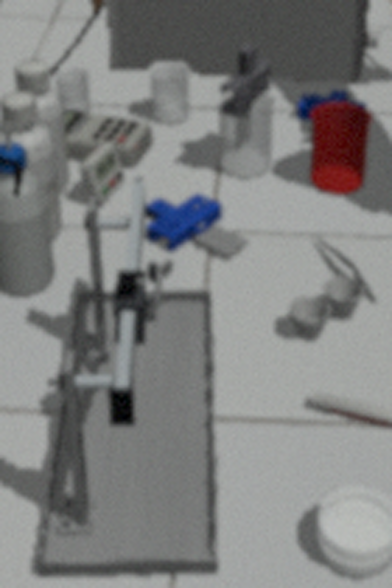

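Run:
```python
from h import *
a=load('scene0');b=load('side0')
for n,c in(('scene',a),('side',b)):
    P=cloud(c); px=c['pixels'].astype(int); sat=px.max(2)-px.min(2)
    near=(np.hypot(P[...,0]-.505,P[...,1]+.335)<.07)
    for lo,hi in((.10,.134),(.136,.2)):
        m=near&(P[...,2]>lo)&(P[...,2]<hi)&(sat<40)&(px.mean(2)<140)
        Q=P[m]; 
        rect=cv2.minAreaRect(Q[:,:2].astype(np.float32))
        mu=Q.mean(0); w,V=np.linalg.eigh(np.cov(Q[:,:2].T))
        print(n,lo,len(Q),'mean',mu.round(4),'minmax',Q.min(0).round(3),Q.max(0).round(3),'rect',np.round(rect[0],4),np.round(rect[1],4),round(rect[2],1),'dir',V[:,1].round(3))
    v,u=np.where(near&(P[...,2]>.09)&(px.mean(2)<140)); print(u.min(),u.max(),v.min(),v.max())
    # rail
    m=(P[...,2]>.14)&(P[...,2]<.20)&(P[...,1]>-.12)&(P[...,1]<.35)&(P[...,0]>.5)&(P[...,0]<.68)
    Q=P[m]; print('rail',len(Q),Q.min(0).round(3),Q.max(0).round(3))
    for y in np.arange(-.1,.3,.02):
        q=Q[(Q[:,1]>=y)&(Q[:,1]<y+.02)]
        if len(q): print(round(y,2),len(q),'x',np.percentile(q[:,0],[0,10,50,90,100]).round(3),'z',np.percentile(q[:,2],[0,50,100]).round(3))
```

```text
scene 0.1 302 mean [ 0.5055 -0.3394  0.1211] minmax [ 0.479 -0.388  0.1  ] [ 0.54  -0.3    0.134] rect [ 0.5085 -0.3426] [0.0913 0.0324] 65.7 dir [0.451 0.893]
scene 0.136 81 mean [ 0.5073 -0.3415  0.154 ] minmax [ 0.494 -0.379  0.136] [ 0.52  -0.315  0.168] rect [ 0.5076 -0.349 ] [0.0657 0.0188] 76.4 dir [0.398 0.917]
315 345 165 192
rail 1256 [ 0.56  -0.048  0.14 ] [0.645 0.257 0.194]
-0.06 13 x [0.599 0.6   0.603 0.606 0.609] z [0.142 0.16  0.165]
-0.04 45 x [0.596 0.597 0.599 0.604 0.607] z [0.141 0.16  0.169]
-0.02 51 x [0.594 0.595 0.597 0.603 0.61 ] z [0.142 0.161 0.17 ]
0.0 87 x [0.592 0.594 0.6   0.637 0.642] z [0.143 0.162 0.18 ]
0.02 112 x [0.591 0.593 0.617 0.637 0.645] z [0.141 0.161 0.181]
0.04 54 x [0.589 0.591 0.592 0.598 0.604] z [0.141 0.161 0.173]
0.06 57 x [0.563 0.588 0.591 0.597 0.603] z [0.14  0.159 0.174]
0.08 93 x [0.56  0.563 0.588 0.593 0.6  ] z [0.141 0.161 0.171]
0.1 84 x [0.562 0.566 0.583 0.593 0.602] z [0.14  0.159 0.176]
0.12 97 x [0.565 0.566 0.581 0.593 0.604] z [0.142 0.164 0.176]
0.14 116 x [0.569 0.574 0.578 0.59  0.598] z [0.14  0.172 0.194]
0.1
[... 1031 characters left out ...]
 19 x [0.592 0.593 0.597 0.601 0.602] z [0.166 0.168 0.17 ]
0.06 27 x [0.561 0.579 0.593 0.599 0.6  ] z [0.154 0.168 0.169]
0.08 68 x [0.561 0.565 0.576 0.596 0.599] z [0.148 0.162 0.169]
0.1 36 x [0.566 0.568 0.585 0.597 0.601] z [0.161 0.174 0.176]
0.12 59 x [0.565 0.567 0.574 0.584 0.601] z [0.147 0.163 0.176]
0.14 176 x [0.571 0.576 0.585 0.598 0.601] z [0.141 0.174 0.193]
0.16 46 x [0.579 0.582 0.588 0.597 0.6  ] z [0.14  0.168 0.176]
0.18 42 x [0.581 0.581 0.584 0.59  0.591] z [0.142 0.167 0.169]
0.2 38 x [0.579 0.579 0.585 0.62  0.627] z [0.154 0.168 0.178]
0.22 189 x [0.578 0.582 0.615 0.625 0.63 ] z [0.14  0.159 0.178]
0.24 131 x [0.572 0.574 0.581 0.589 0.625] z [0.14  0.16  0.177]
```

Run:
```python
from h import *
a=load('scene0'); P=cloud(a)
yaw=np.radians(-26.5); R=np.array([[np.cos(yaw),-np.sin(yaw)],[np.sin(yaw),np.cos(yaw)]])
np.set_printoptions(linewidth=220,suppress=True)
q=(P[...,:2]-[.509,-.344])@R
print('cols=pixels; x_h mm /y_h/z  rows')
for v in range(163,194):
    s=''
    for u in range(311,350):
        x,y=q[v,u]*1000; z=P[v,u,2]*1000
        s+= '%4d'%x if (abs(x)<40 and z>90 and abs(y)<60) else '   .'
    print(v,s)
print(P[180,311:350,2].round(3)); print((q[180,311:350,1]*1000).round())
m=(P[...,2]>.2)&(P[...,0]>.3)&(P[...,0]<.75)&(P[...,1]>-.45)&(P[...,1]<.3)
for i in range(30,75,5):
  print(i/100,[ round(float(np.nanmax(np.where((P[...,0]>=i/100)&(P[...,0]<i/100+.05)&(P[...,1]>=y)&(P[...,1]<y+.05),P[...,2],-1))),2) for y in np.arange(-.45,.3,.05)])
s=cv2.resize(a['pixels'][155:215,300:360],None,fx=10,fy=10,interpolation=cv2.INTER_CUBIC)
s2=cv2.resize(load('side0')['pixels'][155:215,250:310],None,fx=10,fy=10,interpolation=cv2.INTER_CUBIC)
cv2.imwrite('pics/zz.png',cv2.resize(np.hstack([s,s2]),(800,400)))
```

```text
cols=pixels; x_h mm /y_h/z  rows
163    .   .   .   .   .   .   .   .   .   .   .   .   .   .   .   .   .   .   .   .   .   .   .   .   .   .   .   .   .   .   .   .   .   .   .   .   .   .   .
164    .   .   .   .   .   .   .   .   .   .   .   .   .   .   .   .   .   .   .   .   .   .   .   .   .   .   .   .   .   .   .   .   .   .   .   .   .   .   .
165    .   .   .   .   .   .   .   .   .   .   .   .   .   .   .   .   .   .   .   .   6   6   3   8   .   .   .   .   .   .   .   .   .   .   .   .   .   .   .
166    .   .   .   .   .   .   .   .   .   .   .   .   .   .   .   .   .   3   4   1   2   3   2   1   1   .   .   .   .   .   .   .   .   .   .   .   .   .   .
167    .   .   .   .   .   .   .   .   .   .   .   .   .   .   .   .   .   7   3   3  -3  -4   1  -3  -4   .   .   .   .   .   .   .   .   .   .   .   .   .   .
168    .   .   .   .   .   .   .   .   .   .   .   .   .   .   .   .   .   1  -5  -3  -6  -7  -3  -7  -7   .   .   .   .   .   .   .   .   .   .   .   .   .   .
169    .   .   .   .   .   .   .   .   .   .   .   .   .   .   .   .   4   1  -4 -10  -7  -6  -4  -3 
[... 4590 characters left out ...]
0.01, 0.02, 0.02, 0.01, 0.04, 0.04]
0.4 [0.02, 0.02, 0.1, 0.1, 0.01, 0.01, 0.01, 0.04, 0.04, 0.03, 0.02, 0.01, 0.01, 0.04, 0.04]
0.45 [0.01, 0.14, 0.16, 0.01, 0.01, 0.01, 0.01, 0.01, 0.03, 0.01, 0.01, 0.01, 0.01, 0.01, 0.01]
0.5 [0.01, 0.16, 0.17, 0.12, 0.03, 0.02, 0.02, 0.02, 0.02, 0.02, 0.02, 0.02, 0.03, 0.02, 0.02]
0.55 [0.07, 0.01, 0.01, 0.01, 0.03, 0.03, 0.01, 0.02, 0.17, 0.17, 0.17, 0.19, 0.19, 0.17, 0.17]
0.6 [0.08, 0.04, 0.03, 0.01, 0.02, 0.02, 0.01, 0.02, 0.17, 0.18, 0.17, 0.17, 0.01, 0.18, 0.02]
0.65 [0.03, 0.04, 0.04, 0.06, 0.06, 0.01, 0.01, 0.02, 0.02, 0.02, 0.02, 0.02, 0.02, 0.02, 0.02]
0.7 [0.04, 0.04, 0.13, 0.17, 0.17, 0.18, 0.17, 0.2, 0.21, 0.24, 0.42, 0.04, 0.08, 0.03, 0.03]
```

View pics/zz.png

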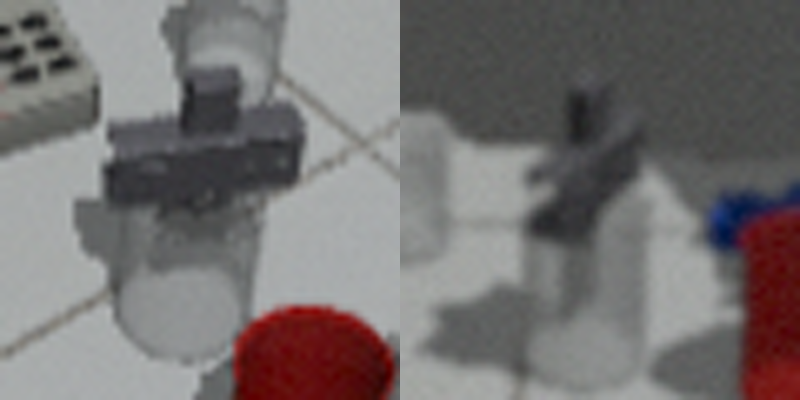

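```bash
python3 - <<'E'
from h import *
for n in('scene0','side0'):
    P=cloud(load(n))
    for y in np.arange(-.1,.25,.05):
        m=(P[...,2]>.2)&(P[...,2]<.6)&(P[...,1]>=y)&(P[...,1]<y+.05)&(P[...,0]>.5)&(P[...,0]<1.2)
        q=P[m]
        if len(q): print(n,round(y,2),len(q),np.percentile(q[:,0],[0,2,10]).round(3))
E
python3 -m crank '{"steps":[[[0.9,0.74,0.1],[0,0,0.66]],[[0.9,0.74,0.1],[0,0,0.66]],[[0.9,0.74,0.1],[0,0,0.66]],[[0.9,0.74,0],[0,0,0.66]],[[0.9,0.74,0],[0,0,0.66]],[[0.9,0.74,0],[0,0,0.66]],[[0.9,0.74,0],[0,0,0.66]],[[0.9,0.74,0],[0,0,0.66]],[[0.9,0.74,0],[0,0,0.66]],[[0.9,0.74,0],[0,0,0.66]]]}' 50 20
python3 -m crank '{"steps":[[[0.9,0.74,0],[0,0,0.66]],[[0.9,0.74,0],[0,0,0.66]],[[0.9,0.74,0],[0,0,0.66]],[[0,0,0],[0,0,0]],[[0,0,0],[0,0,0]],[[0,0,0],[0,0,0]]]}'
python3 -c "
from h import *
shot('wrist','w1');print(monitor.read_state())"
```

```text
scene0 -0.1 1788 [0.782 0.787 0.794]
scene0 -0.05 2112 [0.707 0.768 0.777]
scene0 0.0 2123 [0.702 0.763 0.773]
scene0 0.05 3569 [0.703 0.717 0.788]
scene0 0.1 3847 [0.803 0.806 0.808]
scene0 0.15 2437 [0.805 0.808 0.811]
scene0 0.2 2931 [0.801 0.808 0.811]
side0 -0.1 412 [0.75  0.789 0.791]
side0 -0.05 1237 [0.768 0.77  0.774]
side0 0.0 1710 [0.706 0.768 0.774]
side0 0.05 12679 [0.706 0.755 0.8  ]
side0 0.1 4580 [0.807 0.809 0.81 ]
side0 0.15 2062 [0.81  0.811 0.812]
side0 0.2 3665 [0.806 0.809 0.812]
time: 0.93
ee_pos: [0.4446, -0.3993, 0.2038]
eef_rot: [0.892, 0.451, -0.0, -0.0]
ft_force: [1.4, -0.9, -0.4]
width: 0.0507
grip_force: 0.0
time: 1.43
ee_pos: [0.5108, -0.3455, 0.2037]
eef_rot: [0.851, 0.525, -0.0, -0.0]
ft_force: [-0.7, -0.6, -0.4]
width: 0.0501
grip_force: 0.0
{'time': 1.4833, 'joint_positions': array([ 0.80136841,  0.33374192, -0.35729174,  1.45882503,  0.11785351,
        1.37070516, -0.02776126]), 'joint_vel': array([ 0.00957819, -0.00427363,  0.00393411,  0.00058887, -0.0014087 ,
       -0.00115333,  0.00071107]), 'joint_torque': array([-1.36544924e+00, -6.06419635e+01, -4.67435896e+00, -3.89115858e+01,
       -1.63054895e-01,  1.94487080e-02,  8.90762585e-04]), 'ee_pos': array([ 0.51036909, -0.34605719,  0.20386689]), 'eef_rot': array([ 8.51382498e-01,  5.24545163e-01, -4.53736386e-04, -9.34792620e-05]), 'ft_force': array([0.79347341, 0.3786786 , 0.14483615]), 'torque': array([-0.03809409, -0.04693811, -0.05811011]), 'grip_force': 0.0, 'width': 0.04987548269987485}
```

View pics/w1.png

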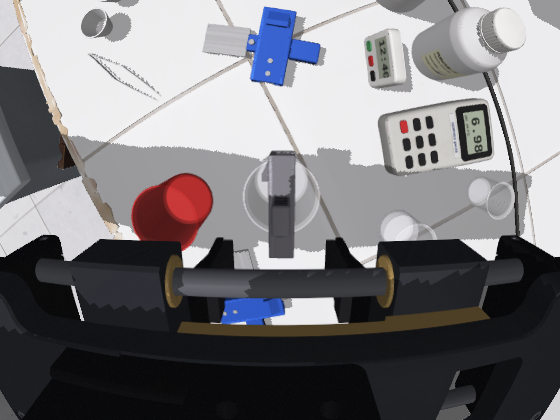

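```bash
cat >> h.py <<'E'
def wcloud(c):
    H,W=c['z_map'].shape; f=H/2/np.tan(np.radians(c['vfov'])/2)
    v,u=np.mgrid[:H,:W]; dx=u-c['cx']; dy=v-c['cy']; rr=np.hypot(dx,dy)+1e-9; th=rr/f; z=c['z_map']
    t=np.tan(th)*z/rr
    P=np.stack([dx*t,-dy*t,-z,np.ones_like(z)],-1)@np.array(c['T']).T; P=P[...,:3]; P[z==0]=np.nan; return P
E
python3 - <<'E'
from h import *
c=load('w1'); print(c['vfov'],np.array(c['T']).round(3))
P=wcloud(c); near=np.hypot(P[...,0]-.51,P[...,1]+.344)<.065
for lo,hi in((.122,.14),(.15,.175)):
    m=near&(P[...,2]>lo)&(P[...,2]<hi); v,u=np.where(m); Q=P[m]
    rect=cv2.minAreaRect(Q[:,:2].astype(np.float32)); print(lo,len(Q),u.min(),u.max(),v.min(),v.max(),'zmed',np.median(Q[:,2]).round(4),np.round(rect[0],4),np.round(rect[1],4),round(rect[2],1),Q.mean(0).round(4))
E
```

```text
65.70646984690485 [[ 0.894  0.433  0.118  0.544]
 [-0.448  0.863  0.235 -0.281]
 [ 0.    -0.263  0.965  0.391]
 [ 0.     0.     0.     1.   ]]
0.122 2034 262 294 154 257 zmed 0.1314 [ 0.5108 -0.3452] [0.0895 0.0264] 63.9 [ 0.5156 -0.3402  0.1311]
0.15 634 272 289 201 236 zmed 0.1651 [ 0.5124 -0.3461] [0.0245 0.0128] 63.0 [ 0.513  -0.3448  0.1641]
```

```bash
python3 -m crank '{"steps":[[[0.06,0,-0.5],[0,0,0]],[[0,0,-0.6],[0,0,0]],[[0,0,-0.6],[0,0,0]],[[0,0,-0.5],[0,0,0]],[[0,0,-0.3],[0,0,0]],[[0,0,-0.15],[0,0,0]],[[0,0,0],[0,0,0]],[[0,0,0],[0,0,0]]]}'
python3 -m crank '{"steps":[[[0,0,0],[0,0,0]],[[0,0,0],[0,0,0]],[[0,0,0],[0,0,0]],[[0,0,0],[0,0,0]],[[0,0,0],[0,0,0]],[[0,0,0],[0,0,0]],[[0,0,0],[0,0,0]],[[0,0,0],[0,0,0]]]}' 5 25
```

```text
time: 2.15
ee_pos: [0.5131, -0.3452, 0.1383]
eef_rot: [0.851, 0.525, 0.0, 0.0]
ft_force: [0.1, 0.6, 0.2]
width: 0.05
grip_force: 0.0
time: 2.82
ee_pos: [0.5129, -0.345, 0.138]
eef_rot: [0.851, 0.525, 0.0, 0.0]
ft_force: [-0.2, 0.4, 0.5]
width: 0.0129
grip_force: 25.0
```

```bash
python3 -m crank '{"steps":[[[0,0,0.1],[0,0,0]],[[0,0,0.2],[0,0,0]],[[0,0,0.3],[0,0,0]],[[0,0,0.4],[0,0,0]],[[0,0,0.5],[0,0,0]],[[0,0,0.5],[0,0,0]],[[0,0,0.5],[0,0,0]],[[0,0,0.5],[0,0,0]],[[0,0,0.5],[0,0,0]],[[0,0,0.3],[0,0,0]]]}'
python3 -m crank '{"steps":[[[0,0,0],[0,0,0]],[[0,0,0],[0,0,0]],[[0,0,0],[0,0,0]]]}'
python3 - <<'E'
from h import *
for n in('scene','wrist'): shot(n,n+'2')
P=cloud(load('scene2')); s=monitor.read_state(); print(s['ee_pos'])
near=np.hypot(P[...,0]-.51,P[...,1]+.344)<.07
z=P[...,2][near]; print(np.histogram(z,np.arange(0,.3,.01)))
a=load('scene2')['pixels'][130:230,270:400]; b=load('wrist2')['pixels']
cv2.imwrite('pics/c2.png',np.hstack([cv2.resize(a,None,fx=3,fy=3),cv2.resize(b,(400,300))]))
E
```

```text
time: 3.65
ee_pos: [0.5134, -0.3451, 0.2353]
eef_rot: [0.851, 0.525, 0.0, 0.001]
ft_force: [0.1, -1.1, -1.2]
width: 0.0131
grip_force: 25.0
time: 3.9
ee_pos: [0.5126, -0.3448, 0.2321]
eef_rot: [0.851, 0.525, -0.0, -0.0]
ft_force: [0.6, -0.4, -1.7]
width: 0.0131
grip_force: 25.0
[ 0.51251083 -0.34476483  0.23195489]
(array([220,  43,  61,  65,  79,  84,  81,  92,  83,  59,   0,   0,  14,
        24,  25,  31,  21,  22,  21,  61,  72,  83, 163,  24,  21,  10,
         6,   2,   0]), array([0.  , 0.01, 0.02, 0.03, 0.04, 0.05, 0.06, 0.07, 0.08, 0.09, 0.1 ,
       0.11, 0.12, 0.13, 0.14, 0.15, 0.16, 0.17, 0.18, 0.19, 0.2 , 0.21,
       0.22, 0.23, 0.24, 0.25, 0.26, 0.27, 0.28, 0.29]))
```

View pics/c2.png

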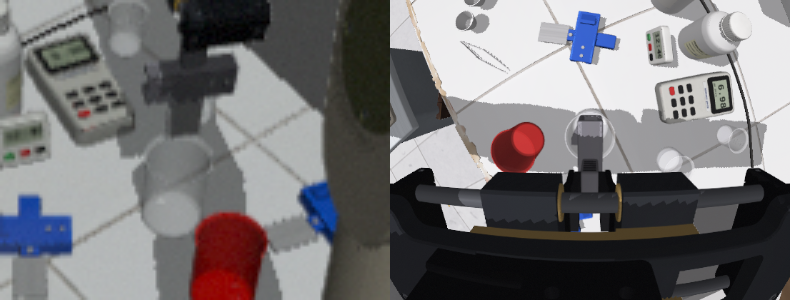

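Run:
```python
from h import *
for n in('scene0','side0','scene2'):
    P=cloud(load(n)); X,Y,Z=P[...,0],P[...,1],P[...,2]
    base=(Y>-.035)&(Y<.25)&(np.abs(X-(.597-.086*(Y-.05)))<.012)&((Y<.06)|(Y>.175))
    top=base&(Z>.165)&(Z<.175); fr=base&(Z>.147)&(Z<.163)
    for nm,m in(('top',top),('front',fr)):
        q=P[m]
        if len(q)<15: continue
        k,b=np.polyfit(q[:,1],q[:,0],1); res=q[:,0]-np.polyval([k,b],q[:,1])
        if nm=='front':
            ok=np.abs(res)<.003; k,b=np.polyfit(q[ok,1],q[ok,0],1)
        print(n,nm,len(q),'yaw',round(-np.degrees(np.arctan(k)),2),'x(-.05)',round(b-.05*k,4),'x(.1)',round(b+.1*k,4),'std',res.std().round(4),'z',np.percentile(q[:,2],[50]).round(4))
        if nm=='top': # tops slope in z
            print('  ztop slope',np.polyfit(q[:,1],q[:,2],1).round(4))
    e=(np.abs(X-.605)<.02)&(Z>.14)&(Z<.175)&(Y>-.1)&(Y<-.03); q=P[e]; print('ymin',np.sort(q[:,1])[:6].round(4))
c=load('wrist2'); P=wcloud(c); near=np.hypot(P[...,0]-.5126,P[...,1]+.345)<.055
Z=P[...,2]; u,v=[-np.sin(np.radians(-26.6)),np.cos(np.radians(-26.6))]
yh=(P[...,0]-.5126)*u+(P[...,1]+.3448)*v; xh=(P[...,0]-.5126)*v-(P[...,1]+.3448)*u
m=near&(Z>.21)&(Z<.24)&(np.abs(xh)<.012)&(yh>.015)
q=P[m]; print('top',len(q),np.median(q[:,2]),'pitch slope',np.polyfit(yh[m],Z[m],1),'yh max',np.percentile(yh[m],[98,100]),'xh range',np.percentile(xh[m],[2,50,98]))
```

```text
scene0 top 161 yaw 4.48 x(-.05) 0.6028 x(.1) 0.5911 std 0.0037 z [0.1675]
  ztop slope [0.0014 0.1675]
scene0 front 209 yaw 4.5 x(-.05) 0.5998 x(.1) 0.588 std 0.0025 z [0.1556]
ymin [-0.048  -0.0457 -0.0452 -0.045  -0.0447 -0.0441]
side0 top 189 yaw 4.59 x(-.05) 0.6052 x(.1) 0.5932 std 0.0029 z [0.1677]
  ztop slope [-0.0008  0.1677]Traceback (most recent call last):
  File "<stdin>", line 11, in <module>
    raise TypeError("expected non-empty vector for x")
TypeError: expected non-empty vector for x
```

```bash
python3 -m crank '{"steps":[[[0.15,0.3,0],[0,0,0.23]],[[0.28,0.63,0],[0,0,0.44]],[[0.28,0.63,0],[0,0,0.44]],[[0.28,0.63,0],[0,0,0.44]],[[0.28,0.63,0],[0,0,0.44]],[[0.28,0.63,0],[0,0,0.44]],[[0.28,0.63,0],[0,0,0.44]],[[0.28,0.63,0],[0,0,0.44]],[[0.28,0.63,0],[0,0,0.44]],[[0.28,0.63,0],[0,0,0.44]]]}'
python3 -m crank '{"steps":[[[0.28,0.63,0],[0,0,0.44]],[[0.28,0.63,0],[0,0,0.44]],[[0.28,0.63,0],[0,0,0.44]],[[0.28,0.63,-0.3],[0,0,0.44]],[[0.11,0.39,-0.5],[0,0,0.28]],[[0,0,-0.5],[0,0,0]],[[0,0,-0.5],[0,0,0]],[[0,0,-0.28],[0,0,0]],[[0,0,0],[0,0,0]],[[0,0,0],[0,0,0]]]}'
python3 -m crank '{"steps":[[[0,0,0],[0,0,0]],[[0,0,0],[0,0,0]],[[0,0,0],[0,0,0]]]}'
python3 - <<'E'
from h import *
for n in('scene','wrist','side'): shot(n,n+'3')
s=monitor.read_state(); print(s['ee_pos'],s['eef_rot'],s['ft_force'],s['torque'])
a=load('side3')['pixels'][140:300,180:310]; b=load('wrist3')['pixels']
cv2.imwrite('pics/c3.png',np.hstack([cv2.resize(a,(325,400)),cv2.resize(b,(475,400))]))
E
```

```text
time: 4.83
ee_pos: [0.5803, -0.194, 0.2329]
eef_rot: [0.74, 0.673, 0.0, 0.0]
ft_force: [-0.2, -0.2, -2.1]
width: 0.0125
grip_force: 25.0
time: 5.67
ee_pos: [0.6099, -0.1242, 0.1803]
eef_rot: [0.679, 0.734, -0.0, -0.0]
ft_force: [0.4, -0.1, -0.4]
width: 0.013
grip_force: 25.0
time: 5.92
ee_pos: [0.6107, -0.1232, 0.1817]
eef_rot: [0.679, 0.734, 0.0, 0.001]
ft_force: [0.9, -0.4, -2.1]
width: 0.0128
grip_force: 25.0
[ 0.61053803 -0.12300266  0.18127607] [6.78507745e-01 7.34593185e-01 1.37440720e-04 2.73259585e-04] [-0.03394132 -0.16472259 -1.91575018] [-0.08583256 -0.07942256  0.01281539]
```

View pics/c3.png

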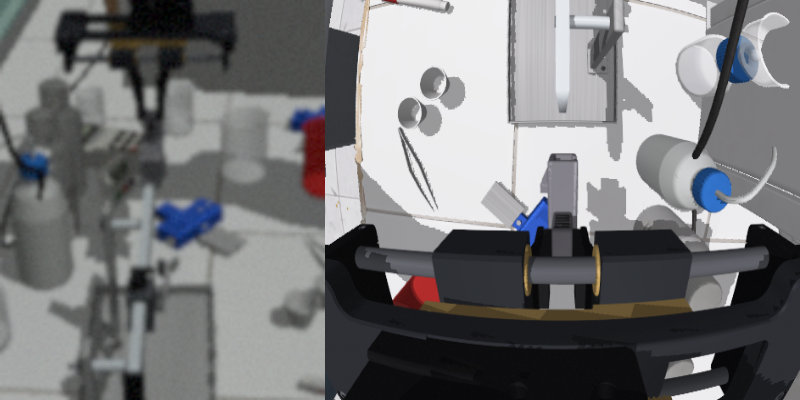

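Run:
```python
from h import *
c=load('wrist3'); P=wcloud(c); X,Y,Z=[P[...,i] for i in range(3)]
T=np.array([.6105,-.123]); th=np.radians(4.55); ay=np.array([-np.sin(th),np.cos(th)]); ax=np.array([np.cos(th),np.sin(th)])
yh=(P[...,:2]-T)@ay; xh=(P[...,:2]-T)@ax
def rep(n,m):
    q=m.sum(); print(n,q,'z',np.median(Z[m]).round(4),'x pct',np.percentile(xh[m],[2,50,98]).round(4),'y',np.percentile(yh[m],[0.5,50,99.5]).round(4),'dx/dy',np.polyfit(yh[m],xh[m],1).round(4),'dz/dy',np.polyfit(yh[m],Z[m],1).round(4))
rep('hanger',(np.abs(xh)<.02)&(yh>.012)&(yh<.05)&(Z>.165)&(Z<.182))
rep('bar',(np.abs(xh)<.015)&(yh>.09)&(yh<.2)&(Z>.155)&(Z<.18))
rep('nose',(np.abs(xh)<.015)&(yh>.055)&(yh<.09)&(Z>.145)&(Z<.18))
m=(Z>.2)&(X<.76)&(X>.66)&(Y>-.1)&(Y<.15)
print('obst',m.sum(), [(round(float(z),2),P[m&(Z>=z)&(Z<z+.03)][:,0].min().round(3),P[m&(Z>=z)&(Z<z+.03)][:,1][P[m&(Z>=z)&(Z<z+.03)][:,0].argmin()].round(3)) for z in np.arange(.2,.5,.03) if (m&(Z>=z)&(Z<z+.03)).any()])
Q=cloud(load('scene0'));m=(Q[...,2]>.2)&(Q[...,2]<.6)&(Q[...,0]<.76)&(Q[...,0]>.66)&(Q[...,1]>-.1)&(Q[...,1]<.15)
for z in np.arange(.2,.5,.04):
    q=Q[m&(Q[...,2]>=z)&(Q[...,2]<z+.04)]
    if len(q): i=q[:,0].argmin(); print(q[i].round(3),len(q))
```

```text
hanger 1912 z 0.175 x pct [-0.0132  0.0002  0.0115] y [0.0122 0.0278 0.0428] dx/dy [ 0.034  -0.0007] dz/dy [-0.0059  0.1745]
bar 1679 z 0.1667 x pct [-0.0035  0.0021  0.0134] y [0.0901 0.1232 0.1502] dx/dy [ 0.0523 -0.0041] dz/dy [-0.0503  0.172 ]
nose 322 z 0.1658 x pct [-0.0028  0.0015  0.0052] y [0.0734 0.0833 0.0897] dx/dy [0.0012 0.0011] dz/dy [0.3264 0.1384]
obst 9088 [(0.2, np.float64(0.707), np.float64(0.026)), (0.26, np.float64(0.66), np.float64(-0.087)), (0.29, np.float64(0.66), np.float64(-0.094)), (0.32, np.float64(0.66), np.float64(-0.1))]
[0.703 0.029 0.227] 38
[0.702 0.05  0.244] 33
[0.705 0.082 0.283] 32
[0.713 0.088 0.325] 36
[0.721 0.077 0.362] 45
[0.74  0.06  0.408] 46
[0.756 0.05  0.444] 4
```

```bash
python3 -m crank '{"steps":[[[0.05,0,-0.03],[0,0,0]],[[-0.023,0.3,0],[0,0,0]],[[-0.023,0.3,0],[0,0,0]],[[-0.023,0.3,0],[0,0,0]],[[-0.023,0.3,0],[0,0,0]],[[-0.008,0.1,0],[0,0,0]],[[0,0,0],[0,0,0]]]}'
python3 -m crank '{"steps":[[[-0.008,0.1,0],[0,0,0]],[[-0.008,0.1,0],[0,0,0]],[[-0.008,0.1,0],[0,0,0]],[[-0.008,0.1,0],[0,0,0]],[[0,0,0],[0,0,0]]]}'
python3 -m crank '{"steps":[[[-0.008,0.1,0],[0,0,0]],[[-0.008,0.1,0],[0,0,0]],[[-0.008,0.1,0],[0,0,0]],[[-0.008,0.1,0],[0,0,0]],[[0,0,0],[0,0,0]],[[0,0,0],[0,0,0]]]}'
python3 - <<'E'
from h import *
for i in range(3): s=monitor.read_state(); print(s['ee_pos'],s['ft_force'],s['torque'])
E
```

```text
time: 6.65
ee_pos: [0.6092, -0.0889, 0.1803]
eef_rot: [0.678, 0.735, 0.0, 0.0]
ft_force: [0.8, 1.0, -1.5]
width: 0.0131
grip_force: 25.0
time: 7.07
ee_pos: [0.6083, -0.0798, 0.1802]
eef_rot: [0.678, 0.735, 0.0, -0.0]
ft_force: [0.7, 1.6, -1.5]
width: 0.0131
grip_force: 25.0
time: 7.57
ee_pos: [0.6075, -0.0701, 0.1801]
eef_rot: [0.678, 0.735, 0.0, -0.0]
ft_force: [0.1, 0.1, -1.7]
width: 0.0127
grip_force: 25.0
[ 0.60749106 -0.0701063   0.18014927] [ 0.09365038  0.12958938 -1.70067158] [ 0.02195151  0.1058334  -0.01687302]
[ 0.60749106 -0.0701063   0.18014927] [ 0.09365038  0.12958938 -1.70067158] [ 0.02195151  0.1058334  -0.01687302]
[ 0.60749106 -0.0701063   0.18014927] [ 0.09365038  0.12958938 -1.70067158] [ 0.02195151  0.1058334  -0.01687302]
```

```bash
for i in 1; do python3 -m crank '{"steps":[[[-0.008,0.1,0],[0,0,0]],[[-0.012,0.15,0],[0,0,0]],[[-0.012,0.15,0],[0,0,0]],[[-0.008,0.1,0],[0,0,0]],[[0,0,0],[0,0,0]],[[0,0,0],[0,0,0]]]}'; done
python3 -m crank '{"steps":[[[-0.008,0.1,0],[0,0,0]],[[-0.012,0.15,0],[0,0,0]],[[-0.012,0.15,0],[0,0,0]],[[-0.012,0.15,0],[0,0,0]],[[-0.012,0.15,0],[0,0,0]],[[-0.008,0.1,0],[0,0,0]],[[0,0,0],[0,0,0]],[[0,0,0],[0,0,0]]]}'
python3 - <<'E'
from h import *
s=monitor.read_state(); print(s['ee_pos'],s['ft_force'],s['torque'])
shot('wrist','wrist4'); shot('scene','scene4');shot('side','side4')
P=cloud(load('scene0')); 
for n in('scene0','side0'):
    P=cloud(load(n)); X,Y,Z=P[...,0],P[...,1],P[...,2]
    xr=X-(.5925-.0785*(Y-.1))
    for y in np.arange(.05,.19,.01):
        m=(Y>=y)&(Y<y+.01)&(np.abs(xr)<.045)&(Z>.11)&(Z<.22)
        if m.sum(): print(n,round(y,2),m.sum(),'xr',np.percentile(xr[m],[0,5,25,50,100]).round(3),'z',Z[m].min().round(3),Z[m].max().round(3),'val',load(n)['pixels'][m].mean().round())
E
```

```text
time: 8.07
ee_pos: [0.6065, -0.0575, 0.1802]
eef_rot: [0.678, 0.735, 0.0, -0.0]
ft_force: [-0.5, 0.4, -1.7]
width: 0.0131
grip_force: 25.0
time: 8.73
ee_pos: [0.605, -0.0376, 0.1802]
eef_rot: [0.678, 0.735, 0.0, -0.0]
ft_force: [-1.3, 1.2, -1.6]
width: 0.013
grip_force: 25.0
[ 0.60495143 -0.037639    0.18017225] [-1.26702801  1.15489491 -1.64671971] [0.04527053 0.09297521 0.06546434]
scene0 0.05 25 xr [-0.008 -0.007 -0.004 -0.003  0.005] z 0.144 0.172 val 117.0
scene0 0.06 29 xr [-0.008 -0.007 -0.005 -0.004  0.008] z 0.14 0.174 val 117.0
scene0 0.07 28 xr [-0.031 -0.022 -0.006 -0.004  0.006] z 0.142 0.169 val 117.0
scene0 0.08 45 xr [-0.034 -0.032 -0.029 -0.015  0.006] z 0.145 0.171 val 105.0
scene0 0.09 48 xr [-0.027 -0.026 -0.021 -0.005  0.004] z 0.141 0.17 val 108.0
scene0 0.1 41 xr [-0.028 -0.026 -0.023 -0.005  0.006] z 0.14 0.171 val 107.0
scene0 0.11 43 xr [-0.029 -0.028 -0.023 -0.011  0.011] z 0.145 0.176 val 72.0
scene0 0.12 53 xr [-0.025 -0.025 -0.013 -0.007  0.01 ] z 0.137 0.176 val 91.0
scene0 0.13 45 xr [-0.025 -0.023 -0.02  -0.013  0.014] z 0.147 0.176 val 85.0
scene0 0.
[... 918 characters left out ...]
22.0
side0 0.11 29 xr [-0.025 -0.024 -0.011 -0.004  0.01 ] z 0.161 0.176 val 88.0
side0 0.12 20 xr [-0.025 -0.025 -0.025 -0.022  0.01 ] z 0.149 0.175 val 89.0
side0 0.13 39 xr [-0.023 -0.021 -0.018 -0.014  0.011] z 0.147 0.176 val 75.0
side0 0.14 56 xr [-0.019 -0.018 -0.012 -0.004  0.012] z 0.142 0.193 val 57.0
side0 0.15 126 xr [-0.012 -0.012 -0.008 -0.003  0.012] z 0.136 0.193 val 49.0
side0 0.16 32 xr [-0.008 -0.007 -0.002  0.005  0.012] z 0.136 0.176 val 96.0
side0 0.17 15 xr [-0.005 -0.004 -0.003 -0.002  0.004] z 0.164 0.169 val 138.0
side0 0.18 22 xr [-0.005 -0.005 -0.004 -0.002  0.004] z 0.15 0.169 val 133.0
side0 0.19 20 xr [-0.005 -0.004 -0.003 -0.001  0.005] z 0.142 0.169 val 134.0
```

```bash
python3 -m crank '{"steps":[[[-0.028,0.1,0],[0,0,0]],[[-0.012,0.15,0],[0,0,0]],[[-0.012,0.15,0],[0,0,0]],[[-0.012,0.15,0],[0,0,0]],[[-0.012,0.15,0],[0,0,0]],[[-0.012,0.15,0],[0,0,0]],[[-0.012,0.15,0],[0,0,0]],[[-0.008,0.1,0],[0,0,0]],[[0,0,0],[0,0,0]],[[0,0,0],[0,0,0]]]}'
python3 -c "
from h import *
s=monitor.read_state(); print(s['ee_pos'],s['ft_force'],s['torque'])"
```

```text
time: 9.72
ee_pos: [0.6023, -0.0103, 0.1802]
eef_rot: [0.678, 0.735, 0.0, 0.0]
ft_force: [-0.5, 0.2, -2.0]
width: 0.0131
grip_force: 25.0
[ 0.60227586 -0.0103164   0.18019856] [-0.51680602  0.18162944 -1.96436661] [ 0.02218012 -0.11230838  0.00251497]
```

```bash
python3 -m crank '{"steps":[[[-0.008,0.1,0],[0,0,0]],[[-0.012,0.15,0],[0,0,0]],[[-0.012,0.15,0],[0,0,0]],[[-0.012,0.15,0],[0,0,0]],[[-0.012,0.15,0],[0,0,0]],[[-0.012,0.15,0],[0,0,0]],[[-0.012,0.15,0],[0,0,0]],[[-0.008,0.1,0],[0,0,0]],[[0,0,0],[0,0,0]],[[0,0,0],[0,0,0]]]}'
python3 -m crank '{"steps":[[[-0.008,0.1,0],[0,0,0]],[[-0.012,0.15,0],[0,0,0]],[[-0.012,0.15,0],[0,0,0]],[[-0.008,0.1,0],[0,0,0]],[[0,0,0],[0,0,0]],[[0,0,0],[0,0,0]]]}'
python3 -c "
from h import *
s=monitor.read_state(); print(s['ee_pos'],s['ft_force'],s['torque'])"
```

```text
time: 10.55
ee_pos: [0.6001, 0.0172, 0.1802]
eef_rot: [0.678, 0.735, 0.0, 0.0]
ft_force: [-0.3, -0.8, -1.4]
width: 0.0131
grip_force: 25.0
time: 11.05
ee_pos: [0.599, 0.0298, 0.1802]
eef_rot: [0.678, 0.735, 0.0, 0.0]
ft_force: [-0.4, -0.7, -0.9]
width: 0.013
grip_force: 25.0
[0.59904653 0.02981237 0.18017791] [-0.37169215 -0.66686464 -0.89490774] [ 0.01226832 -0.10361414  0.01736511]
```

Now small steps through the latch zone, watching force.

```bash
python3 -m crank '{"steps":[[[-0.008,0.1,0],[0,0,0]],[[-0.008,0.1,0],[0,0,0]],[[-0.008,0.1,0],[0,0,0]],[[-0.008,0.1,0],[0,0,0]],[[-0.008,0.1,0],[0,0,0]],[[0,0,0],[0,0,0]]]}' - 30
python3 -m crank '{"steps":[[[-0.006,0.08,0],[0,0,0]],[[-0.006,0.08,0],[0,0,0]],[[0,0,0],[0,0,0]]]}'
python3 -m crank '{"steps":[[[-0.006,0.08,0],[0,0,0]],[[-0.006,0.08,0],[0,0,0]],[[0,0,0],[0,0,0]]]}'
python3 -m crank '{"steps":[[[-0.006,0.08,0],[0,0,0]],[[-0.006,0.08,0],[0,0,0]],[[0,0,0],[0,0,0]]]}'
python3 -m crank '{"steps":[[[-0.006,0.08,0],[0,0,0]],[[-0.006,0.08,0],[0,0,0]],[[0,0,0],[0,0,0]]]}'
python3 -c "
from h import *
s=monitor.read_state(); print(s['ee_pos'],s['ft_force'],s['torque'])"
```

```text
time: 11.55
ee_pos: [0.598, 0.0429, 0.1802]
eef_rot: [0.678, 0.735, 0.0, -0.0]
ft_force: [-0.5, 0.7, -1.8]
width: 0.013
grip_force: 30.0
time: 11.8
ee_pos: [0.5977, 0.0466, 0.1802]
eef_rot: [0.678, 0.735, 0.0, -0.0]
ft_force: [0.7, 0.7, -2.0]
width: 0.0129
grip_force: 30.0
time: 12.05
ee_pos: [0.5974, 0.0507, 0.1802]
eef_rot: [0.678, 0.735, 0.0, -0.0]
ft_force: [-0.2, 0.1, -1.8]
width: 0.0128
grip_force: 30.0
time: 12.3
ee_pos: [0.5971, 0.0547, 0.1802]
eef_rot: [0.678, 0.735, 0.0, -0.0]
ft_force: [0.6, 0.4, -1.7]
width: 0.0131
grip_force: 30.0
time: 12.55
ee_pos: [0.597, 0.058, 0.1803]
eef_rot: [0.678, 0.735, -0.0, 0.0]
ft_force: [-0.3, -1.5, -1.1]
width: 0.0129
grip_force: 30.0
[0.596986   0.05801216 0.18029877] [-0.26571888 -1.51954737 -1.0727798 ] [-0.39507988 -0.228555    0.00157577]
```

```bash
for i in 1; do python3 -m crank '{"steps":[[[-0.006,0.08,0],[0,0,0]],[[-0.006,0.08,0],[0,0,0]],[[0,0,0],[0,0,0]]]}'
python3 -m crank '{"steps":[[[-0.006,0.08,0],[0,0,0]],[[-0.006,0.08,0],[0,0,0]],[[0,0,0],[0,0,0]]]}'
python3 -m crank '{"steps":[[[-0.006,0.08,0],[0,0,0]],[[-0.006,0.08,0],[0,0,0]],[[0,0,0],[0,0,0]]]}'; done
python3 -c "
from h import *
s=monitor.read_state(); print(s['ee_pos'],s['ft_force'],s['torque'])"
```

```text
time: 12.8
ee_pos: [0.5965, 0.0615, 0.1798]
eef_rot: [0.679, 0.734, -0.0, 0.0]
ft_force: [0.9, -4.8, -3.8]
width: 0.0125
grip_force: 30.0
time: 13.05
ee_pos: [0.5961, 0.0663, 0.18]
eef_rot: [0.678, 0.735, 0.0, -0.0]
ft_force: [0.1, -1.4, -2.8]
width: 0.0133
grip_force: 30.0
time: 13.3
ee_pos: [0.5958, 0.0708, 0.1802]
eef_rot: [0.678, 0.735, 0.0, -0.0]
ft_force: [0.2, -0.8, -4.1]
width: 0.013
grip_force: 30.0
[0.59583418 0.07078803 0.18018539] [ 0.23893306 -0.79003094 -4.13654995] [-0.52771783 -0.27335654 -0.01081185]
```

Run:
```python
from h import *
for n in('scene','wrist','side'): shot(n,n+'5')
a=load('scene5')['pixels'][170:270,130:250]; b=load('wrist5')['pixels'][0:330,100:430];d=load('side5')['pixels'][190:310,190:290]
f=lambda i,w:cv2.resize(i,(w,400),interpolation=cv2.INTER_CUBIC)
cv2.imwrite('pics/c5.png',np.hstack([f(a,400),f(b,400)]))
c=load('wrist5'); P=wcloud(c); X,Y,Z=[P[...,i] for i in range(3)]
T=np.array([.5958,.0708]); th=np.radians(4.55); ay=np.array([-np.sin(th),np.cos(th)]); ax=np.array([np.cos(th),np.sin(th)])
yh=(P[...,:2]-T)@ay; xh=(P[...,:2]-T)@ax
m=(np.abs(xh)<.012)&(yh>.012)&(yh<.05)&(Z>.165)&(Z<.185)
print(m.sum(),np.percentile(yh[m],[1,50,98,100]).round(4),np.polyfit(yh[m],Z[m],1).round(4),np.polyfit(yh[m],xh[m],1).round(4),np.median(xh[m]))
```

```text
2214 [0.0125 0.0314 0.0497 0.0499] [0.0123 0.1724] [-0.0152  0.001 ] 0.0006757386339614406
```

View pics/c5.png

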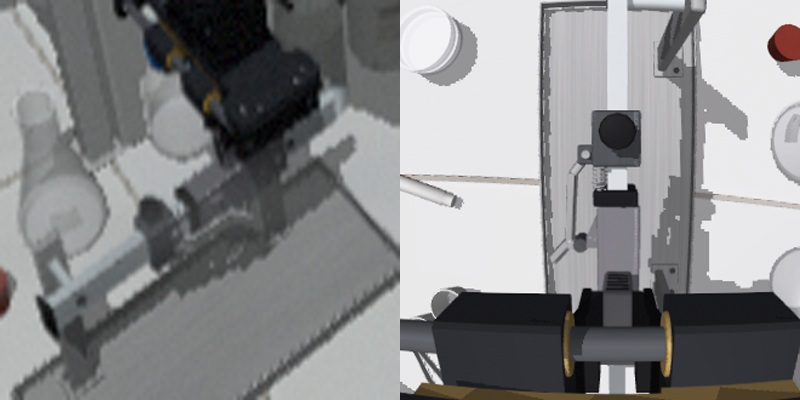

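```bash
cat > col.py <<'E'
from h import *
import sys
def prof(tag,T,th=np.radians(4.55)):
    c=load(tag); P=wcloud(c); Z=P[...,2]; g=c['pixels'].mean(2)
    ay=np.array([-np.sin(th),np.cos(th)]); ax=np.array([np.cos(th),np.sin(th)]); M=np.array([.6044,-.048])
    s=(P[...,:2]-M)@ay*1000; xh=(P[...,:2]-M)@ax*1000
    tc=(np.array(T)-M)@ay*1000; print(tag,'tcp s',tc.round(1))
    print(' s:grey/z', [(k,int(g[m].mean()),int(np.median(Z[m])*1000)) for k in range(int(tc)+30,230,2) for m in [(np.abs(xh+0)<3)&(s>=k)&(s<k+2)&(Z>.15)&(Z<.2)] if m.sum()>2])
    m=(Z>.13)&(Z<.172)&(xh<-10)&(xh>-45)&(s>tc)
    # latch arm/rib: lateral front-most per s
    print(' latch', [(k,int(np.median(xh[q])),int(xh[q].min()),int(xh[q].max())) for k in range(int(tc)+10,200,3) for q in [m&(s>=k)&(s<k+3)] if q.sum()>2])
if __name__=='__main__':
    prof('wrist4',[.605,-.0376]); prof('wrist5',[.5958,.0708])
E
python3 col.py
```

```text
wrist4 tcp s 10.3
 s:grey/z [(40, 129, 173), (42, 129, 174), (44, 129, 174), (46, 129, 174), (48, 129, 173), (50, 129, 174), (52, 150, 172), (54, 225, 166), (56, 226, 166), (58, 226, 167), (60, 225, 166), (62, 225, 166), (64, 225, 166), (66, 225, 166), (68, 225, 166), (70, 225, 166), (72, 226, 166), (74, 226, 166), (76, 226, 166), (78, 225, 166), (80, 225, 167), (82, 225, 166), (84, 225, 166), (86, 225, 167), (88, 225, 167), (90, 225, 167), (92, 225, 166), (94, 225, 166), (96, 225, 166), (98, 225, 166), (100, 226, 166), (102, 225, 166), (104, 225, 166), (106, 226, 166), (108, 226, 166), (110, 226, 166), (112, 226, 166), (114, 226, 167), (116, 226, 167), (118, 226, 166), (120, 226, 166), (122, 226, 167), (124, 226, 166), (126, 226, 166), (128, 226, 166), (130, 226, 167), (132, 226, 167), (134, 226, 167), (136, 226, 167), (138, 226, 166), (140, 226, 167), (142, 226, 166), (144, 227, 166), (146, 227, 167), (148, 227, 166), (150, 227, 166), (152, 227, 166), (154, 227, 166), (156, 227, 166), (158, 192, 167), (160, 143, 166)]
 latch [(29, -12, -13, -10), (32, -12, -14, -10), (35, -12, -14,
[... 857 characters left out ...]
, 39, 190), (205, 41, 189), (207, 72, 173), (209, 224, 167), (211, 225, 166), (213, 225, 166), (215, 226, 166), (217, 226, 166), (219, 226, 167), (221, 226, 167), (223, 226, 166), (225, 226, 166), (227, 227, 167), (229, 226, 167)]
 latch [(129, -32, -35, -27), (132, -30, -35, -16), (135, -22, -31, -11), (138, -19, -28, -10), (141, -18, -26, -10), (144, -22, -26, -10), (147, -22, -26, -10), (150, -23, -25, -10), (153, -23, -25, -20), (156, -23, -25, -20), (159, -22, -25, -20), (162, -22, -25, -20), (165, -22, -24, -20), (168, -22, -24, -10), (171, -21, -24, -20), (174, -21, -24, -10), (177, -20, -24, -10), (180, -18, -22, -12), (183, -15, -20, -12), (186, -15, -19, -12), (189, -15, -18, -12)]
```

```bash
python3 -m crank '{"steps":[[[-0.004,0.05,0],[0,0,0]],[[-0.004,0.05,0],[0,0,0]],[[0,0,0],[0,0,0]]]}' - 40
python3 -m crank '{"steps":[[[-0.003,0.04,0],[0,0,0]],[[0,0,0],[0,0,0]]]}'
python3 -m crank '{"steps":[[[-0.003,0.04,0],[0,0,0]],[[0,0,0],[0,0,0]]]}'
python3 -c "
from h import *
s=monitor.read_state(); print(s['ee_pos'],s['ft_force'],s['torque'])
shot('wrist','wrist6')
from col import prof; prof('wrist6',s['ee_pos'][:2])"
```

```text
time: 13.7
ee_pos: [0.5959, 0.0717, 0.1801]
eef_rot: [0.679, 0.734, -0.0, 0.0]
ft_force: [0.9, -4.7, -3.2]
width: 0.0123
grip_force: 40.0
time: 13.87
ee_pos: [0.5958, 0.0725, 0.1801]
eef_rot: [0.679, 0.734, -0.0, 0.0]
ft_force: [1.0, -4.9, -2.5]
width: 0.0125
grip_force: 40.0
time: 14.03
ee_pos: [0.5957, 0.0735, 0.1801]
eef_rot: [0.679, 0.734, -0.0, 0.0]
ft_force: [1.5, -5.2, -1.6]
width: 0.0123
grip_force: 40.0
[0.59569539 0.07349486 0.18013807] [ 1.45435816 -5.15242384 -1.64510022] [-1.37129832 -0.27561622 -0.01468769]
wrist6 tcp s 121.8
 s:grey/z [(151, 131, 172), (153, 131, 172), (155, 131, 172), (157, 130, 172), (159, 130, 172), (161, 128, 172), (163, 62, 173), (165, 31, 173), (167, 32, 174), (169, 33, 173), (171, 150, 167), (173, 222, 166), (175, 222, 166), (177, 211, 166), (179, 151, 167), (181, 79, 174), (183, 86, 174), (185, 81, 174), (187, 70, 174), (189, 42, 188), (191, 31, 190), (193, 32, 190), (195, 34, 190), (197, 36, 190), (199, 38, 190), (201, 39, 190), (203, 38, 190), (205, 46, 188), (207, 101, 174), (209, 218, 166), (211, 225, 166), (213, 225, 166), (215, 225, 166), (217, 225, 166), (219, 225, 167), (221, 225, 166), (223, 226, 167), (225, 226, 166), (227, 226, 166), (229, 226, 166)]
 latch [(131, -30, -34, -24), (134, -22, -30, -14), (137, -20, -28, -13), (140, -18, -25, -10), (143, -21, -25, -10), (146, -21, -25, -10), (149, -21, -25, -10), (152, -21, -25, -10), (155, -22, -25, -20), (158, -22, -24, -20), (161, -21, -24, -19), (164, -22, -24, -19), (167, -21, -24, -19), (170, -21, -24, -10), (173, -21, -24, -19), (176, -20, -24, -10), (179, -19, -22, -15), (182, -15, -21, -11), (185, -15, -18, -11), (188, -15, -18, -11), (191, -15, -18, -11)]
```

```bash
python3 -m crank '{"steps":[[[-0.003,0.04,0],[0,0,0]],[[0,0,0],[0,0,0]]]}'
python3 -m crank '{"steps":[[[-0.003,0.04,0],[0,0,0]],[[0,0,0],[0,0,0]]]}'
python3 -c "
from h import *
s=monitor.read_state(); print(s['ee_pos'],s['ft_force'],s['torque'])
shot('wrist','wrist7')
from col import prof; prof('wrist7',s['ee_pos'][:2])"
```

```text
time: 14.25
ee_pos: [0.5955, 0.0747, 0.1801]
eef_rot: [0.679, 0.734, -0.0, 0.0]
ft_force: [0.6, -4.2, -2.1]
width: 0.0124
grip_force: 40.0
time: 14.42
ee_pos: [0.5955, 0.0755, 0.1802]
eef_rot: [0.679, 0.734, -0.0, 0.0]
ft_force: [0.6, -6.7, -3.2]
width: 0.0126
grip_force: 40.0
[0.59553766 0.07548619 0.18016068] [ 0.60821363 -6.6986145  -3.18756954] [-1.43870995 -0.13732761  0.01974876]
wrist7 tcp s 123.8
 s:grey/z [(153, 130, 172), (155, 130, 172), (157, 130, 172), (159, 130, 172), (161, 130, 172), (163, 129, 172), (165, 59, 173), (167, 31, 173), (169, 32, 173), (171, 33, 173), (173, 146, 167), (175, 222, 167), (177, 207, 166), (179, 137, 166), (181, 79, 174), (183, 86, 174), (185, 80, 174), (187, 67, 174), (189, 35, 188), (191, 31, 190), (193, 32, 190), (195, 33, 190), (197, 35, 190), (199, 37, 190), (201, 39, 190), (203, 39, 190), (205, 45, 189), (207, 78, 174), (209, 222, 166), (211, 224, 166), (213, 224, 166), (215, 224, 166), (217, 225, 167), (219, 225, 166), (221, 225, 166), (223, 225, 166), (225, 225, 166), (227, 226, 166), (229, 226, 166)]
 latch [(133, -23, -29, -12), (136, -18, -27, -11), (139, -18, -24, -11), (142, -19, -23, -10), (145, -19, -23, -10), (148, -19, -23, -10), (151, -19, -23, -10), (154, -20, -23, -10), (157, -20, -23, -18), (160, -21, -23, -19), (163, -21, -23, -19), (166, -21, -23, -19), (169, -21, -24, -19), (172, -21, -24, -19), (175, -21, -23, -18), (178, -19, -23, -15), (181, -16, -21, -11), (184, -15, -18, -11), (187, -15, -18, -11), (190, -14, -18, -11)]
```

```bash
python3 -m crank '{"steps":[[[-0.002,0.03,0],[0,0,0]],[[0,0,0],[0,0,0]],[[0,0,0],[0,0,0]]]}'
python3 -c "
from h import *
s=monitor.read_state(); print(s['ee_pos'],s['ft_force'],s['torque'])
shot('wrist','wrist8')
from col import prof; prof('wrist8',s['ee_pos'][:2])"
python3 -m crank '{"steps":[[[0.003,-0.04,0],[0,0,0]],[[0,0,0],[0,0,0]],[[0,0,0],[0,0,0]]]}'
python3 -m crank '{"steps":[[[0.003,-0.04,0],[0,0,0]],[[0,0,0],[0,0,0]],[[0,0,0],[0,0,0]]]}'
python3 - <<'E'
from h import *
s=monitor.read_state(); print(s['ee_pos'],s['ft_force'],s['torque'])
c=shot('wrist','wrist9')
cv2.imwrite('pics/c9.png',np.hstack([cv2.resize(load(n)['pixels'][70:270,210:310],(400,600*400//400*1)if 0 else (400,600),interpolation=cv2.INTER_CUBIC) for n in('wrist5','wrist9')]))
E
```

```text
time: 14.72
ee_pos: [0.5955, 0.0759, 0.1801]
eef_rot: [0.679, 0.734, -0.001, 0.001]
ft_force: [-0.4, -7.3, -2.9]
width: 0.0124
grip_force: 40.0
[0.59550367 0.07593688 0.18014352] [-0.359977   -7.28093373 -2.93608641] [-1.58030179 -0.24120192  0.00319362]
wrist8 tcp s 124.3
 s:grey/z [(154, 130, 172), (156, 130, 172), (158, 130, 172), (160, 130, 172), (162, 130, 172), (164, 118, 172), (166, 36, 173), (168, 32, 173), (170, 32, 173), (172, 38, 173), (174, 202, 166), (176, 217, 167), (178, 180, 166), (180, 92, 170), (182, 84, 174), (184, 83, 174), (186, 75, 174), (188, 58, 174), (190, 29, 189), (192, 31, 190), (194, 33, 190), (196, 34, 190), (198, 36, 190), (200, 38, 190), (202, 39, 190), (204, 38, 190), (206, 80, 174), (208, 144, 167), (210, 224, 166), (212, 224, 166), (214, 224, 167), (216, 224, 166), (218, 225, 166), (220, 225, 166), (222, 225, 166), (224, 225, 166), (226, 225, 166), (228, 226, 167)]
 latch [(134, -20, -28, -11), (137, -18, -26, -11), (140, -18, -23, -12), (143, -19, -23, -10), (146, -19, -23, -10), (149, -19, -23, -10), (152, -19, -23, -10), (155, -20, -23, -10), (158, -20, -23, -18), (161, -21, -23, -19), (164, -20, -23, -10), (167, -21, -23, -10), (170, -21, -24, -19), (173, -21, -23, -10), (176, -20, -23, -17), (179, -18, -22, -10), (182, -15, -20, -11), (185, -15, -18, -11), (188, -15, -18, -11), (191, -14, -18, -11)]
time: 15.02
ee_pos: [0.5955, 0.0753, 0.1801]
eef_rot: [0.679, 0.734, -0.0, 0.0]
ft_force: [1.3, -5.4, -2.8]
width: 0.0121
grip_force: 40.0
time: 15.27
ee_pos: [0.5955, 0.0749, 0.1801]
eef_rot: [0.679, 0.735, -0.0, 0.0]
ft_force: [0.4, -4.7, -2.8]
width: 0.0127
grip_force: 40.0
[0.5955242  0.07494997 0.18013595] [ 0.41740335 -4.74130828 -2.75527329] [-1.27474053 -0.16759487 -0.04239533]
```

View pics/c9.png

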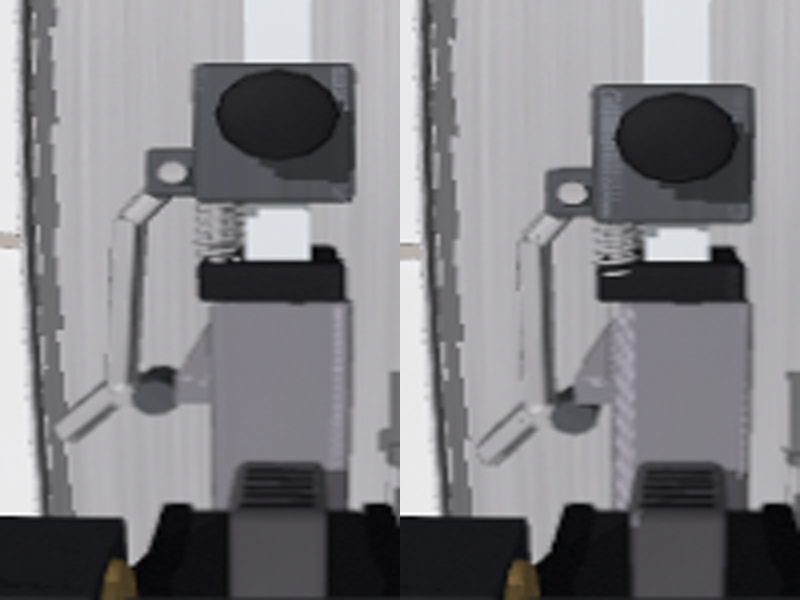

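```bash
python3 -m crank '{"steps":[[[0.002,-0.03,0],[0,0,0]],[[0,0,0],[0,0,0]],[[0,0,0],[0,0,0]]]}'
python3 -m crank '{"steps":[[[0.002,-0.03,0],[0,0,0]],[[0,0,0],[0,0,0]],[[0,0,0],[0,0,0]]]}'
python3 -m crank '{"steps":[[[0.002,-0.03,0],[0,0,0]],[[0,0,0],[0,0,0]],[[0,0,0],[0,0,0]]]}'
python3 -c "
from h import *
s=monitor.read_state(); print(s['ee_pos'],s['ft_force'],s['torque'])
shot('wrist','wrist10')
from col import prof; prof('wrist10',s['ee_pos'][:2])"
```

```text
time: 15.57
ee_pos: [0.5955, 0.0748, 0.1801]
eef_rot: [0.678, 0.735, 0.0, -0.0]
ft_force: [-0.6, -2.5, -2.4]
width: 0.0125
grip_force: 40.0
time: 15.82
ee_pos: [0.5955, 0.0744, 0.1801]
eef_rot: [0.678, 0.735, 0.0, -0.0]
ft_force: [-0.3, -1.5, -3.9]
width: 0.0126
grip_force: 40.0
time: 16.07
ee_pos: [0.5954, 0.0736, 0.18]
eef_rot: [0.678, 0.735, 0.0, -0.0]
ft_force: [-1.2, 1.1, -6.6]
width: 0.0124
grip_force: 40.0
[0.59544906 0.07361546 0.17995662] [-1.16336669  1.06249022 -6.58366562] [0.09399734 0.07564572 0.02241212]
wrist10 tcp s 121.9
 s:grey/z [(151, 130, 173), (153, 130, 173), (155, 130, 172), (157, 129, 172), (159, 129, 173), (161, 129, 173), (163, 99, 173), (165, 31, 173), (167, 32, 173), (169, 33, 173), (171, 89, 173), (173, 222, 166), (175, 222, 167), (177, 206, 166), (179, 144, 167), (181, 81, 174), (183, 86, 174), (185, 81, 174), (187, 69, 173), (189, 40, 188), (191, 31, 190), (193, 33, 190), (195, 34, 190), (197, 36, 190), (199, 38, 190), (201, 39, 190), (203, 38, 190), (205, 39, 189), (207, 84, 174), (209, 207, 167), (211, 224, 166), (213, 224, 166), (215, 225, 166), (217, 225, 166), (219, 225, 166), (221, 225, 166), (223, 226, 166), (225, 226, 166), (227, 226, 167), (229, 226, 166)]
 latch [(131, -27, -30, -22), (134, -20, -28, -11), (137, -18, -26, -11), (140, -17, -23, -10), (143, -19, -23, -10), (146, -14, -23, -10), (149, -19, -23, -10), (152, -20, -23, -10), (155, -20, -24, -10), (158, -21, -23, -19), (161, -20, -23, -19), (164, -21, -23, -18), (167, -21, -23, -19), (170, -21, -23, -10), (173, -21, -23, -10), (176, -20, -23, -10), (179, -18, -22, -10), (182, -15, -20, -11), (185, -15, -19, -11), (188, -15, -19, -11), (191, -15, -18, -12)]
```

```bash
python3 -m crank '{"steps":[[[0,0,0],[0,0,0]],[[0,0,0],[0,0,0]],[[0,0,0],[0,0,0]],[[0,0,0],[0,0,0]],[[0,0,0],[0,0,0]]]}' 28 
python3 -m crank '{"steps":[[[0,0,0.2],[0,0,0]],[[0,0,0.4],[0,0,0]],[[0,0,0.6],[0,0,0]],[[0,0,0.6],[0,0,0]],[[0,0,0.6],[0,0,0]],[[0,-0.3,0.6],[0,0,0]],[[0,-0.5,0.3],[0,0,0]],[[0,0,0],[0,0,0]],[[0,0,0],[0,0,0]],[[0,0,0],[0,0,0]]]}'
python3 -c "
from h import *
s=monitor.read_state(); print(s['ee_pos'],s['ft_force'])
for n in('wrist','scene','side'): shot(n,n+'11')
from col import prof; prof('wrist11',s['ee_pos'][:2])
P=cloud(load('scene11')); m=(np.hypot(P[...,0]-.512,P[...,1]+.345)<.045)&(P[...,2]>.02)&(P[...,2]<.12); q=P[m]; print('beaker',len(q),q.mean(0),q[:,2].max())"
```

```text
time: 16.53
ee_pos: [0.596, 0.0731, 0.1807]
eef_rot: [0.678, 0.735, 0.0, 0.0]
ft_force: [-0.6, -0.1, 0.4]
width: 0.0268
grip_force: 0.0
time: 17.37
ee_pos: [0.5954, 0.053, 0.2619]
eef_rot: [0.679, 0.734, -0.0, -0.0]
ft_force: [0.3, 0.1, 0.2]
width: 0.0282
grip_force: 0.0
[0.59536219 0.0529746  0.26187683] [0.30905809 0.11270065 0.18194292]
wrist11 tcp s 101.4
 s:grey/z [(131, 116, 172), (133, 130, 172), (135, 130, 172), (137, 130, 172), (139, 130, 172), (141, 130, 172), (143, 130, 172), (145, 130, 173), (147, 130, 172), (149, 130, 172), (151, 130, 172), (153, 130, 172), (155, 130, 173), (157, 130, 172), (159, 130, 173), (161, 131, 173), (163, 91, 171), (165, 31, 173), (167, 33, 174), (169, 35, 173), (171, 98, 173), (173, 223, 167), (175, 223, 167), (177, 202, 166), (179, 143, 166), (181, 82, 174), (183, 88, 174), (185, 87, 174), (187, 75, 174), (189, 42, 188), (191, 32, 190), (193, 34, 190), (195, 36, 190), (197, 38, 190), (199, 39, 190), (201, 40, 190), (203, 40, 190), (205, 39, 188), (207, 105, 173), (209, 219, 166), (211, 225, 167), (213, 225, 166), (215, 225, 167), (217, 225, 167), (219, 225, 167), (221, 225, 166), (223, 226, 166), (225, 226, 166), (227, 226, 167), (229, 226, 166)]
 latch [(123, -30, -31, -28), (126, -28, -32, -26), (129, -28, -31, -23), (132, -25, -29, -13), (135, -19, -27, -11), (138, -17, -25, -11), (141, -16, -23, -10), (144, -19, -23, -10), (147, -19, -23, -10), (150, -19, -23, -10), (153, -20, -23, -10), (156, -21, -23, -19), (159, -21, -23, -19), (162, -20, -23, -19), (165, -20, -23, -19), (168, -21, -24, -19), (171, -21, -24, -19), (174, -21, -24, -10), (177, -19, -23, -10), (180, -16, -21, -11), (183, -14, -18, -11), (186, -14, -18, -11), (189, -14, -18, -11)]
beaker 618 [ 0.51045563 -0.34211022  0.06109249] 0.09983073059250702
```

The hanger held its position after release: its leading end is still at s≈164, the collar is still pressed and the latch is shut. The beaker is upright, so I'm handing in.

```bash
python3 -c "
from bench import ticket; print(ticket.close_job())"
```

```text
the job is handed in; nothing more can be done
None
```

The hanger is on the drip rail, pressed into the sprung stop with the latch shut behind its rib, and let go; the beaker is still upright, and I handed the job in at about 17.5 s of robot time (no verdict was returned).

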